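# Ready the pour-glazing tray and hold a cup over it in tongs

## Robot

A 7-joint arm with a two-finger parallel gripper is mounted at the origin on the work surface. World frame = base frame: x ahead of the robot, y to its left, z up, the work surface at z = 0. Lengths are in m, angles in rad, forces in N, time in s.
With the tool pointing down it reaches from about 0.425 to 0.925 m from the base axis. Payload 6.8 kg.
Tool frame: the origin (TCP) lies at the very end of the fingers, on their centre line; the grasp point (between the pads) lies 19 mm behind it; z points along the fingers, y is the line along which they close (so a half turn about z gives the same grasp; the last joint's range is limited). The gripper opens to 85 mm and grips with 20 to 120 N. Pads are 22 mm wide; open, the fingers measure 114 mm over their backs; the gripper's body (76 mm by 85 mm) begins 54 mm behind the grasp point. The pads swing forward as they close: fully open they stand 13 mm farther back than shut.
Start: joints at [-1.208, 0.477, 0.022, 1.555, -0.011, 1.109, -0.083], TCP at [0.306, 0.602, 0.231] pointing down, gripper open.
Joint ranges: [-2.96, 2.96], [-0.34, 2.1], [-1.41, 1.46], [0.24, 2.44], [-1.37, 4.51], [0.17, 1.92], [-2.96, 2.96]. Speed limits (rad/s): [2.39, 2.39, 3.14, 3.14, 3.14, 3.14, 3.14].

## Interface

Orientations are given as a rotation vector (axis times angle).
In Python, from bench import get_obs, viewer, r gives the robot as it stands. The module is installed in compiled form; this text tells all that it offers.
- The arm moves only by the tool play_rows, never from a script. Its argument "commands" is a list that holds one entry, the list of rows, each a list of 5 numbers: the gripper's target within -1 to 1 (shut at 1, half-way at 0, fully open at -1), then the shift along the tool's x, y, z scaled (see below), then the turn about the tool's z scaled (see below). A call has 1 to 12 rows; each row is the pose to reach, as a shift and turn from the pose commanded when the call began, along the tool's axes at that moment; what a row does not reach only later rows make up. The controller multiplies each number of a shift by 0.2 m and each number of a turn by pi/2 rad. A row lasts 1/12 s, in which the tool goes at most 41.7 mm and 7.16 degrees, less where a joint would pass 70% of its speed; a pose out of reach is approached as far as the arm can. A call with a number of a shift or a turn outside -1 to 1 is refused whole. A call with a gripper value outside its range is refused whole. The fingers move at their own pace and stop on an object; "grip_force" is the grip in N (left out, the last holds). Time passes only in rows, so rows that repeat a pose let the fingers close. It gives the time, the measured TCP pose, the force, the opening and the grip force at its end, in the units of the state.
- get_obs(): the state, without advancing time (a new reading comes with each control period).
- viewer.grab_frame(name): name is "side" or "top" or "wrist"; returns a dict with "pixels" (384x512x3 uint8, red, green, blue), "fovy" (degrees; the focal length in pixels is half the picture's height over the tangent of half this angle, whatever the lens; pixels are square), "cx", "cy" (the principal point, pixels), "world_to_cam" (4x4, takes a point from world to camera coordinates); the wrist camera has in their place "hand_eye" (4x4, takes a point from camera to tool coordinates, whose origin is the TCP and whose axes are the flange's). Camera axes: x right, y up, looking along -z (the intrinsics and any distortion apply to the point x, -y, -z); pixel columns grow to the right and rows downward; lengths in m; the calibration is good to about 2 mm. A picture is of the moment at which its call begins: read the wrist's pose just before it. There is no depth.
- r.hand_in(): hands the job in; it is judged then, once.
Trained networks look in a picture, given as the dict that the camera call returned (one of the last four; its "shot" number tells which), for a name from the list of things; names that differ only in an ending like _2 or _b are one class to them, and where a whole thing is asked for, a point or a joint stands for the part that bears it (a point fixed in the world has none). Each returns a list of dicts, best first, with "score" (0 to 1); they miss things now and then, are a little off and sometimes report something else, mostly with a low value. They report only what shows in the picture. A call takes as long as a camera call.
- viewer.trace(picture, thing): "pixels" (384x512 bool, what is visible of it) and "rect" ([left, top, right, bottom] in pixels, round what is visible of it).
The state is a dict: "clock": time; "joints": joint angles; "qvel": joint speeds; "tau": joint torques, N m; "tcp_pos": TCP position; "orientation": TCP orientation; "contact_force": force on the tool from outside, world axes, zero at the start; "moment": the same for the moment, N m; "grip_width": finger opening in m; "gripper_force": force on a finger pad.
Only numpy, scipy, OpenCV 4.12 (cv2) and the standard library are available. Lean on these libraries where they do the work, as an engineer would, in place of code of your own. Each camera call takes 0.05 s, during which the arm holds its last target. There are 200 camera calls.

## Task

First lay the loose steel rod into the free pair of V notches of the grey glaze tray, so that it lies level across both end walls beside the rod already there, and let go of it. Then pick up the red-handled spring tongs, close their jaws on the bare terracotta cup and, touching the cup with nothing but the tongs, hold it upright over the middle of the tray, about 10 cm above the rods, ready for glaze to be poured over it; finish while still holding it there. Leave the blue cup, the white cup and the other rod undisturbed.

Things in the scene. Friction and masses are not known exactly. Their poses are not given: they have to be found in the camera images.
- tray: fixed grey glaze tray, 190 (x) by 160 (y) mm; origin under its centre on the table, z up. Floor 6 mm thick, side walls 28 mm high. End walls (10 mm thick, at x = -90 and +90 mm) have 90-degree V notches, 24 mm wide, 12 mm deep, bottoms 40 mm and peaks 52 mm above the table, at y = -30 mm (free pair) and y = +30 mm (holding the other rod). Rods lie along its x
- free_seat (a point): where the loose rod's centre belongs: midway between the two free notches, at the height of a seated rod's axis (47 mm above the table); axes as the tray's. Nothing stands there
- taken_seat (a point): the same point of the other pair of notches, where the other rod already lies
- rod_center (a point): centre of the loose steel rod: round, 10 mm diameter, 240 mm long, about 100 g, x along its length. It starts level on a low wooden stand, in two notches 80 mm either side of its centre, axis 27 mm above the table; between them the stand is only an 8 mm thick plank, 50 mm wide, so it can be pinched from above at its middle
- rod: the loose steel rod (the same origin and axes as rod_center)
- set_rod_center (a point): centre of the other, equal steel rod, already lying in the tray's notches at taken_seat; leave it alone
- tongs_grip (a point): grip point of the tongs (195 mm long, 100 g), midway between the two red sleeves and half-way up them, 18 mm above the table. They lie on their side, so the arms close level; x points from the sprung pivot (85 mm behind) to the jaws (85 mm ahead), y to the left arm, z up. Sleeves: 60 mm long, 36 mm high, at rest 49 mm over their outer faces
- tongs_jaw (a point): the point midway between the jaws, 85 mm ahead of tongs_grip at the same height, same axes. Jaws: black rubber plates 32 mm long and 24 mm high, centred here in height, at rest 60 mm apart inside (66 mm outside)
- left_arm: the tongs' arm at +y with its sleeve and jaw (origin at the pivot). Squeezing both sleeves closes the jaws, which move twice as far as the sleeves; the spring pushes back on each sleeve with 5 N at rest, 12 N at a sleeve width of 34 mm. Held at a width of about 44 mm the tongs can be carried with jaws still 50 mm apart; at 34 mm width the jaws are 30 mm apart, just on a cup
- right_arm: the tongs' arm at -y, with sleeve and jaw (origin at the pivot)
- board: fixed plywood ware board, 90 mm along x, 250 mm along y; origin under its centre, top 20 mm above the table. Carries three cups in a row along its y, 85 mm apart, in any order
- cup_center (a point): centre, half-way up, of the bare terracotta cup: round, straight-sided, 30 mm diameter, 40 mm high, about 35 g, standing upright on the ware board (centre 40 mm above the table); z up. It does not matter how it is turned
- cup: the terracotta cup, origin at the centre of its underside
- blue_cup_center (a point): centre of the blue glazed cup, same size, on the board; leave it alone
- white_cup_center (a point): centre of the white glazed cup, same size, on the board; leave it alone

How it is judged:
On the way, in this order (a step that is already met when the one before it is completed fails the run):
1. the loose rod lies level in the free notches, let go, while the terracotta cup still stands on the board (x of rod_center in the frame of free_seat between -0.025 and 0.025 m and y of rod_center in the frame of free_seat between -0.004 and 0.004 m and z of rod_center in the frame of free_seat between -0.004 and 0.004 m and angle between the x axis of rod_center and the x axis of tray, either way round below 0.05 rad and contact force between the fingers and rod below 0.05 N and linear speed of rod below 0.02 m/s and height (world z) of cup_center below 0.05 m), for 0.3 s.
2. the terracotta cup is clamped between both jaws of the tongs and lifted off the board (contact force between each of left_arm, right_arm and cup above 0.5 N and contact force between the fingers and left_arm above 1 N and contact force between the fingers and right_arm above 1 N and height (world z) of cup_center above 0.06 m), for 0.2 s.
At the end, for the whole second after the job is handed in: Rods in their notches (25 mm along, 4 mm across and in height, 0.05 rad), released; fingers grip both tong arms, both jaws press the terracotta cup: still, upright within 0.35 rad, 60 x 50 mm about the tray's middle, centre 115 to 250 mm up; other cups within 15 mm (x of rod_center in the frame of free_seat between -0.025 and 0.025 m and y of rod_center in the frame of free_seat between -0.004 and 0.004 m and z of rod_center in the frame of free_seat between -0.004 and 0.004 m and angle between the x axis of each of rod_center, set_rod_center and the x axis of tray, either way round below 0.05 rad and contact force between the fingers and rod below 0.05 N and linear speed of rod below 0.02 m/s and x of set_rod_center in the frame of taken_seat between -0.025 and 0.025 m and y of set_rod_center in the frame of taken_seat between -0.004 and 0.004 m and z of set_rod_center in the frame of taken_seat between -0.004 and 0.004 m and contact force between each of left_arm, right_arm and cup above 0.5 N and contact force between the fingers and left_arm above 1 N and contact force between the fingers and right_arm above 1 N and x of cup_center in the frame of tray between -0.06 and 0.06 m and y of cup_center in the frame of tray between -0.05 and 0.05 m and z of cup_center in the frame of tray between 0.115 and 0.25 m and angle between cup_center's own z axis and vertical below 0.35 rad and linear speed of cup below 0.03 m/s and contact force between cup and the fingers below 0.05 N and distance of each of blue_cup_center, white_cup_center from where it was at the start of the episode below 0.015 m and angle between each of blue_cup_center, white_cup_center's own z axis and vertical below 0.2 rad); the arm keeps its last pose, push and grip.
It fails at once if the robot touches the terracotta cup itself (contact force between any of the fingers, the arm and cup above 0.3 N).
It fails at once if the blue or the white cup is shifted by more than 20 mm or knocked over (distance of any of blue_cup_center, white_cup_center from where it was at the start of the episode above 0.02 m or angle between any of blue_cup_center, white_cup_center's own z axis and vertical above 0.4 rad).
It fails at once if the other rod is shifted by more than 20 mm (distance of set_rod_center from where it was at the start of the episode above 0.02 m).
It also fails if it takes over 58 s, if anything falls off the work surface, if the arm or the gripper's body presses on something with over 40 N, if the wrist force passes 120 N, or if a joint passes its speed limit or range.

## Working session

There is one attempt and no reset: what is moved stays moved. The work goes in short steps, Python scripts to look and compute and a tool call to move; the robot and the scene stay as the last step left them, time stands still between calls to the robot, and variables do not carry over. Pictures are saved under pics/ and viewed, at most 10 in all, crops included, and the job is handed in when it is done.

Besides the shell and the picture viewer there is one more tool, called after "Emit:" by a JSON object that holds its "method" and its "body". play_rows: Moves the arm, as the interface text tells. Shifts and turns lie within -1 to 1; 1 stands for 0.2 m of shift or pi/2 rad of turn. Its arguments: {"type":"object","properties":{"commands":{"type":"array","items":{"type":"array","items":{"type":"array","items":{"type":"number","minimum":-1,"maximum":1}}}},"grip_force":{"type":"number"}},"required":["commands"]}

```bash
mkdir -p pics; cat > h.py <<'E'
import numpy as np, cv2
from bench import get_obs, viewer, r
def shot(n):
    o=get_obs(); p=viewer.grab_frame(n)
    R=cv2.Rodrigues(np.array(o['orientation'],float))[0]
    if n=='wrist':
        T=np.eye(4);T[:3,:3]=R;T[:3,3]=o['tcp_pos']; p['c2w']=T@np.array(p['hand_eye'])
    else: p['c2w']=np.linalg.inv(np.array(p['world_to_cam']))
    return p
def onz(p,u,v,z):
    f=192/np.tan(np.radians(p['fovy'])/2)
    d=p['c2w'][:3,:3]@np.array([(u-p['cx'])/f,-(v-p['cy'])/f,-1]); c=p['c2w'][:3,3]
    return c+d*(z-c[2])/d[2]
def proj(p,X):
    f=192/np.tan(np.radians(p['fovy'])/2)
    q=np.linalg.inv(p['c2w'])@np.append(X,1)
    return p['cx']+f*q[0]/-q[2], p['cy']-f*q[1]/-q[2]
def save(p,n): cv2.imwrite('pics/'+n+'.png',cv2.cvtColor(p['pixels'],cv2.COLOR_RGB2BGR))
E
python3 - <<'E'
from h import *
np.set_printoptions(precision=4,suppress=True)
o=get_obs();print(o['tcp_pos'],o['orientation'],o['clock']);print(cv2.Rodrigues(np.array(o['orientation'],float))[0])
ps=[]
for n in('top','side','wrist'):
    p=shot(n);save(p,n+'0');ps.append(p['pixels']);print(n,p.keys(),p['fovy'],p['cx'],p['cy'],p['c2w'])
    if n!='wrist':
      for t in ['tray','rod','set_rod_center','left_arm','right_arm','board','cup','blue_cup_center','white_cup_center']:
        L=viewer.trace(p,t)
        for d in L[:2]:
            m=np.argwhere(d['pixels']);print(t,round(d['score'],2),d['rect'],m.mean(0)[::-1],len(m))
E
```

```text
[0.3059 0.601  0.2303] [-0.7327 -3.0546  0.0028] 0.0
[[-0.8912  0.4536 -0.0007]
 [ 0.4536  0.8912 -0.0017]
 [-0.0001 -0.0018 -1.    ]]
top dict_keys(['pixels', 'fovy', 'cx', 'cy', 'world_to_cam', 'shot', 'c2w']) 46.46470307561243 252.01517887260766 190.43119363392705 [[ 0.0084  0.9817 -0.1905  0.2912]
 [-0.9999  0.0099  0.0071  0.0001]
 [ 0.0088  0.1904  0.9817  1.2397]
 [ 0.      0.      0.      1.    ]]
tray 0.71 [91.8, 148.1, 164.1, 224.8] [129.985  185.9517] 3931
rod 0.66 [377.3, 151.4, 385.6, 235.5] [380.7614 193.9318] 264
rod 0.32 [309.2, 173.2, 314.6, 243.5] [310.3673 206.9116] 147
set_rod_center 0.77 [105.9, 139.9, 124.6, 222.5] [115.2188 181.3036] 224
left_arm 0.59 [310.0, 177.9, 311.4, 224.5] [310.0484 203.0806] 124
right_arm 0.74 [319.4, 179.0, 333.9, 234.6] [326.5771 206.6286] 175
right_arm 0.46 [205.7, 145.9, 291.6, 180.5] [246.455  161.2009] 2464
board 0.7 [205.1, 143.8, 290.8, 177.9] [247.1331 161.3102] 2450
cup 0.48 [273.9, 158.2, 284.6, 168.0] [277.4906 160.1698] 106
blue_cup_center 0.58 [242.0, 150.2, 250.8, 168.2] [246.5739 159.0435] 115
side dict_keys(['pixels', '
[... 613 characters left out ...]
[290.0236 243.4042] 381
right_arm 0.96 [270.2, 232.0, 333.4, 277.4] [302.1489 253.6791] 564
board 0.6 [228.9, 171.3, 312.0, 218.4] [271.1196 194.9114] 1354
cup 0.59 [140.4, 142.7, 215.4, 187.4] [179.7138 164.7929] 1946
cup 0.52 [286.9, 188.4, 297.4, 205.7] [292.5351 197.0486] 185
blue_cup_center 0.52 [261.9, 176.9, 276.1, 194.8] [269.7444 185.3667] 180
white_cup_center 0.73 [240.6, 167.3, 251.4, 183.4] [246.3407 174.9231] 182
wrist dict_keys(['pixels', 'fovy', 'cx', 'cy', 'hand_eye', 'shot', 'c2w']) 66.23584239595921 249.87687944424795 192.4461477295715 [[ 0.4553 -0.855  -0.2484  0.2424]
 [ 0.8904  0.4372  0.127   0.6352]
 [ 0.     -0.279   0.9603  0.3743]
 [ 0.      0.      0.      1.    ]]
```

```bash
python3 - <<'E'
import cv2
a=cv2.imread('pics/top0.png')[120:260,70:410];b=cv2.imread('pics/side0.png')[120:330,110:430]
cv2.imwrite('pics/a.png',cv2.resize(a,None,fx=2.3,fy=2.3,interpolation=3));cv2.imwrite('pics/b.png',cv2.resize(b,None,fx=2.5,fy=2.5,interpolation=3))
E
```

```text
(no output)
```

View pics/a.png

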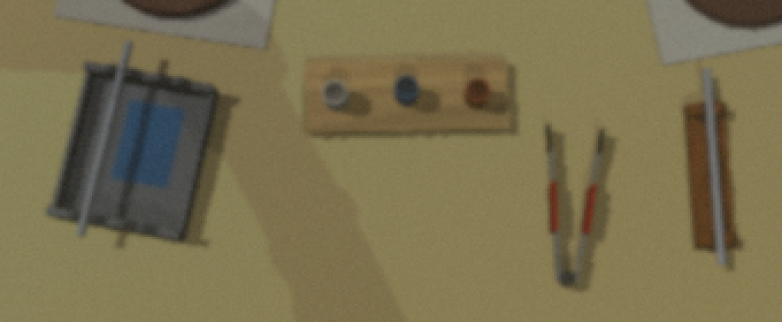

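View pics/b.png

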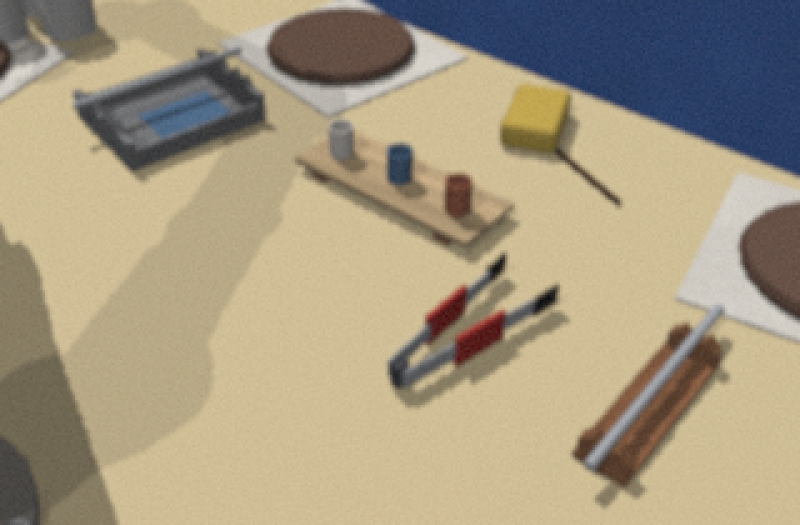

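The pictures show the tray on the left, with its other rod in the left notches and the free notches at crop (205,85)-(125,215). The cups run white, blue, terracotta from left to right. The tongs point away from the robot, and the rod stand is on the right.

```bash
python3 - <<'E'
from h import *
np.set_printoptions(precision=4,suppress=True)
p=shot('top')
g=lambda n,u,v,z:print(n,onz(p,70+u/2.3,120+v/2.3,z))
g('rod a',708,70,.027);g('rod b',724,265,.027)
g('piv',567,278,.018);g('jawL',549,135,.03);g('jawR',601,140,.03);g('slL',554,208,.036);g('slR',590,210,.036)
g('cup',478,92,.05);g('blue',406,90,.05);g('white',335,94,.05)
g('set a',127,45,.047);g('set b',82,233,.047);
for c in [(88,68),(216,92),(184,240),(52,212)]: g('tray',*c,.03)
E
```

```text
rod a [ 0.6449 -0.3622  0.027 ]
rod b [ 0.4062 -0.3703  0.027 ]
piv [ 0.39   -0.1857  0.018 ]
jawL [ 0.5607 -0.1655  0.03  ]
jawR [ 0.5551 -0.2281  0.03  ]
slL [ 0.4709 -0.1692  0.036 ]
slR [ 0.469  -0.2118  0.036 ]
cup [ 0.6079 -0.0786  0.05  ]
blue [0.6095 0.0074 0.05  ]
white [0.6036 0.092  0.05  ]
set a [0.6626 0.344  0.047 ]
set b [0.4346 0.382  0.047 ]
tray [0.6383 0.3944 0.03  ]
tray [0.6098 0.2376 0.03  ]
tray [0.4295 0.267  0.03  ]
tray [0.4613 0.4246 0.03  ]
```

Emit:
{"method": "play_rows", "body": {"commands": [[[-1,-0.965,-0.46,0,-0.322],[-1,-0.965,-0.46,0,-0.322],[-1,-0.965,-0.46,0,-0.322],[-1,-0.965,-0.46,0,-0.322],[-1,-0.965,-0.46,0,-0.322],[-1,-0.965,-0.46,0,-0.322],[-1,-0.965,-0.46,0,-0.322]]]}}

```text
clock: 1.68
tcp_pos: [0.44, 0.428, 0.2316]
orientation: [-0.042, 3.14, -0.002]
contact_force: [0.2, 0.4, 0.3]
grip_width: 0.0857
gripper_force: 0.0
```

```bash
cat >> h.py <<'E'
def go(x,y,z,yaw=None):
    "scaled x,y,z,turn from the measured pose to a world pose; yaw = world angle of tool x, degrees"
    o=get_obs();R=cv2.Rodrigues(np.array(o['orientation'],float))[0]
    d=R.T@(np.array([x,y,z])-o['tcp_pos'])/.2
    a=np.degrees(np.arctan2(R[1,0],R[0,0]))
    t=0 if yaw is None else ((a-yaw+180)%360-180)/90
    print('go',np.round(np.append(d,t),4),'at',np.round(o['tcp_pos'],4),'yaw',round(a%360,2),'t',o['clock'],'w',o['grip_width'],'F',np.round(o['contact_force'],1),o['gripper_force'])
E
python3 -c "
from h import *
go(.52,-.366,.23,182)"
```

```text
go [-0.2927 -3.9795  0.0134 -0.005 ] at [0.44   0.428  0.2316] yaw 181.55 t 1.6833 w 0.08567653194257034 F [0.2 0.4 0.3] 0.0
```

Emit:
{"method": "play_rows", "body": {"commands": [[[-1,-0.07,-1,0,0],[-1,-0.07,-1,0,0],[-1,-0.07,-1,0,0],[-1,-0.07,-1,0,0],[-1,-0.07,-1,0,0]]]}}

```text
clock: 2.1
tcp_pos: [0.457, 0.231, 0.2314]
orientation: [-0.055, 3.141, -0.0]
contact_force: [0.2, -1.8, 0.2]
grip_width: 0.085
gripper_force: 0.0
```

Emit:
{"method": "play_rows", "body": {"commands": [[[-1,-0.07,-1,0,0],[-1,-0.07,-1,0,0],[-1,-0.07,-1,0,0],[-1,-0.07,-1,0,0],[-1,-0.07,-1,0,0]]]}}

```text
clock: 2.52
tcp_pos: [0.4784, 0.0316, 0.2317]
orientation: [-0.055, 3.14, 0.0]
contact_force: [-0.2, -0.1, 1.0]
grip_width: 0.0857
gripper_force: 0.0
```

Emit:
{"method": "play_rows", "body": {"commands": [[[-1,-0.07,-1,0,0],[-1,-0.07,-1,0,0],[-1,-0.07,-1,0,0],[-1,-0.07,-1,0,0],[-1,-0.07,-1,0,0]]]}}

```text
clock: 2.93
tcp_pos: [0.5, -0.1679, 0.2317]
orientation: [-0.055, 3.14, -0.001]
contact_force: [0.4, -0.7, 0.8]
grip_width: 0.0851
gripper_force: 0.0
```

Emit:
{"method": "play_rows", "body": {"commands": [[[-1,-0.07,-1,0,0],[-1,-0.07,-1,0,0],[-1,-0.07,-1,0,0],[-1,-0.07,-1,0,0],[-1,-0.07,-1,0,0],[-1,-0.07,-1,0,0]]]}}

```text
clock: 3.43
tcp_pos: [0.5197, -0.3725, 0.2314]
orientation: [-0.045, 3.141, -0.008]
contact_force: [-0.2, -0.4, 0.7]
grip_width: 0.0853
gripper_force: 0.0
```

```bash
python3 - <<'E'
from h import *
p=shot('wrist');save(p,'w1')
for d in viewer.trace(p,'rod')[:2]:
    m=np.argwhere(d['pixels'])[:,::-1].astype(np.float32)
    W=np.array([onz(p,u,v,.027)[:2] for u,v in m],np.float32)
    (c,s,a)=cv2.minAreaRect(W*1000);l=cv2.fitLine(W,cv2.DIST_HUBER,0,.01,.01).ravel()
    print(d['score'],d['rect'],c,s,a,l,np.degrees(np.arctan2(l[1],l[0])))
go(.5256,-.366,.1)
E
```

```text
0.68 [255.3, 70.7, 265.6, 266.1] (529.9183959960938, -362.31390380859375) (243.7868194580078, 11.530800819396973) 1.6941816806793213 [ 0.9996186   0.0276157   0.51594007 -0.36300415] 1.582464
go [-0.0235 -0.0019  0.6541  0.    ] at [ 0.5209 -0.3658  0.2308] yaw 181.94 t 3.5333 w 0.08506728791555128 F [-0.2  0.5 -0.1] 0.0
```

View pics/w1.png

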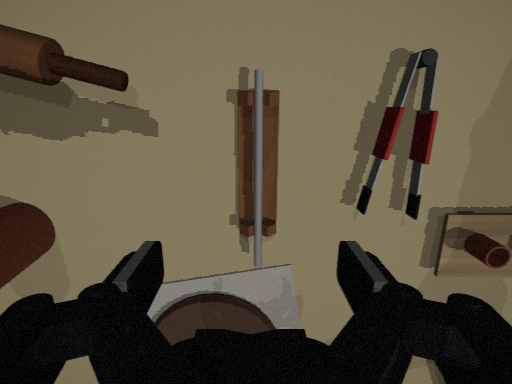

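Emit:
{"method": "play_rows", "body": {"commands": [[[-1,-0.045,0.018,0.2,0.004],[-1,-0.045,0.018,0.4,0.004],[-1,-0.045,0.018,0.6,0.004],[-1,-0.045,0.018,0.75,0.004],[-1,-0.045,0.018,0.85,0.004],[-1,-0.045,0.018,0.85,0.004]]], "grip_force": 60}}

```text
clock: 4.03
tcp_pos: [0.5278, -0.3564, 0.0565]
orientation: [0.051, -3.134, -0.009]
contact_force: [-0.7, 0.7, -0.0]
grip_width: 0.0854
gripper_force: 0.0
```

```bash
python3 - <<'E'
from h import *
go(.529,-.3625,.0125,181.6)
p=shot('wrist')
for d in viewer.trace(p,'rod')[:1]:
    m=np.argwhere(d['pixels'])[:,::-1].astype(np.float32)
    W=np.array([onz(p,u,v,.027)[:2] for u,v in m],np.float32)
    l=cv2.fitLine(W,cv2.DIST_HUBER,0,.01,.01).ravel()
    print(d['score'],d['rect'],l,np.degrees(np.arctan2(l[1],l[0])),'y at .529',l[3]+(.529-l[2])*l[1]/l[0])
E
```

```text
go [-0.0062 -0.0322  0.2198  0.0029] at [ 0.5278 -0.3564  0.0565] yaw 181.86 t 4.0333 w 0.08540587340212714 F [-0.7  0.7 -0. ] 0.0
0.58 [228.4, 10.6, 246.1, 331.5] [ 0.99961144  0.02787336  0.49257737 -0.36346817] 1.5972328 y at .529 -0.36245257
```

Emit:
{"method": "play_rows", "body": {"commands": [[[-1,-0.006,-0.025,0.15,0.003],[-1,-0.006,-0.025,0.22,0.003],[-1,-0.006,-0.025,0.22,0.003],[1,-0.006,-0.025,0.22,0.003],[1,-0.006,-0.025,0.22,0.003],[1,-0.006,-0.025,0.22,0.003],[1,-0.006,-0.025,0.22,0.003],[1,-0.006,-0.025,0.22,0.003],[1,-0.006,-0.025,0.22,0.003],[1,-0.006,-0.025,0.22,0.003],[1,-0.006,-0.025,0.22,0.003]]], "grip_force": 60}}

```text
clock: 5.05
tcp_pos: [0.5309, -0.3638, 0.0178]
orientation: [0.04, -3.141, -0.007]
contact_force: [-2.2, 7.5, 8.7]
grip_width: 0.0074
gripper_force: 58.7
```

Emit:
{"method": "play_rows", "body": {"commands": [[[1,0,0,-0.1,0],[1,0,0,-0.2,0],[1,0,0,-0.35,0],[1,0,0,-0.5,0],[1,0,0,-0.65,0],[1,0,0,-0.8,0],[1,0,0,-0.8,0],[1,0,0,-0.8,0]]]}}

```text
clock: 5.72
tcp_pos: [0.5315, -0.3673, 0.1793]
orientation: [-0.037, 3.138, -0.003]
contact_force: [0.9, -0.2, -1.1]
grip_width: 0.0073
gripper_force: 58.9
```

```bash
python3 - <<'E'
from h import *
go(.5,.0,.21)
p=shot('wrist');q=shot('side');save(q,'s2')
img=np.hstack([p['pixels'],cv2.resize(q['pixels'][180:372,300:428],(256,384))]);p2=dict(pixels=img);save(p2,'w2')
E
```

```text
go [ 0.113   1.8393 -0.157   0.    ] at [ 0.5315 -0.3673  0.1793] yaw 181.36 t 5.7167 w 0.007334386217700732 F [ 0.9 -0.2 -1.1] 58.880844712257385
```

View pics/w2.png

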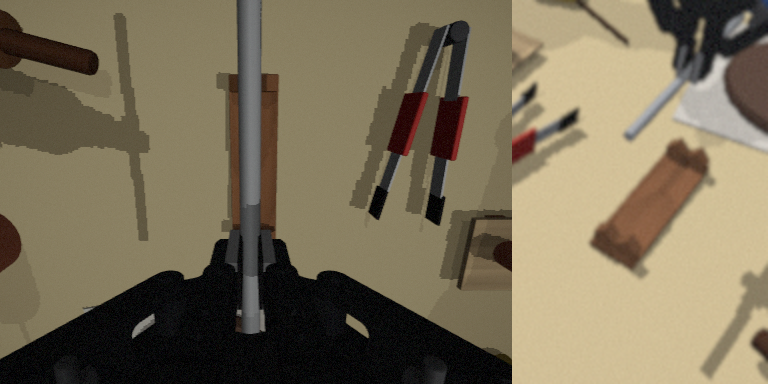

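Emit:
{"method": "play_rows", "body": {"commands": [[[1,0,0.2,0,0.05],[1,0,0.4,0,0.12],[1,0,0.6,0,0.12],[1,0,0.8,0,0.12],[1,0,1,0,0.12]]]}}

```text
clock: 6.23
tcp_pos: [0.5243, -0.1645, 0.1755]
orientation: [-0.258, -3.128, -0.0]
contact_force: [1.0, 0.4, -1.2]
grip_width: 0.0075
gripper_force: 58.9
```

Emit:
{"method": "play_rows", "body": {"commands": [[[1,0.03,0.2,0,0],[1,0.06,0.4,0,0],[1,0.1,0.6,0,0],[1,0.13,0.8,0,0],[1,0.16,1,0,0]]]}}

```text
clock: 6.65
tcp_pos: [0.5253, 0.0378, 0.1758]
orientation: [-0.258, -3.128, 0.001]
contact_force: [0.5, 0.5, -1.4]
grip_width: 0.0076
gripper_force: 58.9
```

Emit:
{"method": "play_rows", "body": {"commands": [[[1,0.03,0.2,0,0],[1,0.06,0.4,0,0],[1,0.1,0.6,0,0],[1,0.13,0.8,0,0],[1,0.16,1,0,0],[1,0.16,1,0,0]]]}}

```text
clock: 7.15
tcp_pos: [0.5255, 0.2491, 0.1754]
orientation: [-0.239, -3.13, -0.005]
contact_force: [-0.1, 1.7, -1.2]
grip_width: 0.0073
gripper_force: 59.0
```

```bash
python3 - <<'E'
from h import *
go(.53,.302,.18,170.6)
P=[shot(n) for n in('wrist','top','side')]
for n,p in zip('wts',P): save(p,n+'3')
cv2.imwrite('pics/c3.png',cv2.cvtColor(np.hstack([cv2.resize(P[1]['pixels'][110:260,80:230],(400,400)),cv2.resize(P[2]['pixels'][60:220,120:280],(400,400))]),cv2.COLOR_RGB2BGR))
E
```

```text
go [ 0.0179  0.265  -0.0219  0.0075] at [0.5255 0.2491 0.1754] yaw 171.27 t 7.15 w 0.007343203963005239 F [-0.1  1.7 -1.2] 58.965797424316406
```

View pics/w3.png

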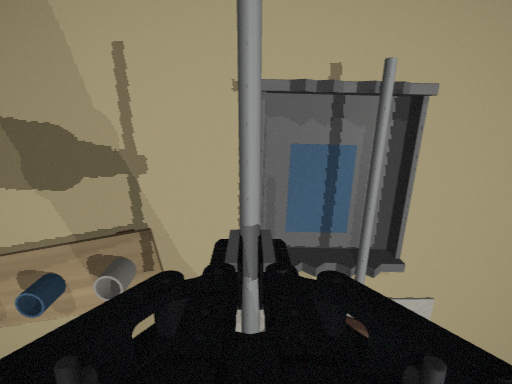

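View pics/c3.png

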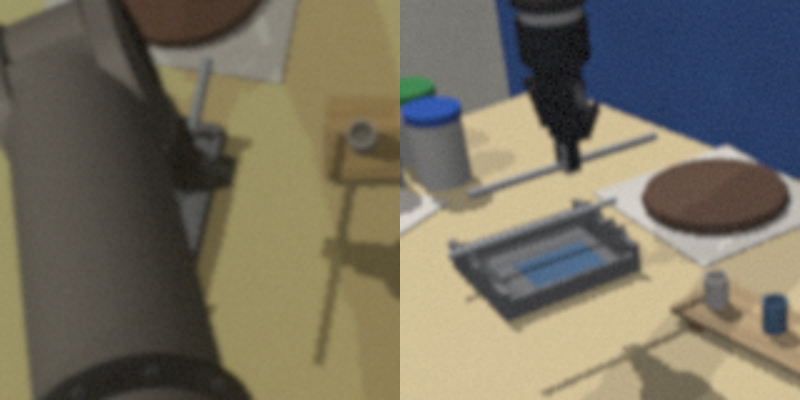

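```bash
python3 - <<'E'
from h import *
np.set_printoptions(precision=4,suppress=True)
o=get_obs();R=cv2.Rodrigues(np.array(o['orientation'],float))[0];t=np.array(o['tcp_pos'])
go(.53,.302,.18,170.6)
def plane(p,u,v):
    a=onz(p,u,v,0);b=onz(p,u,v,.3);n=R[:,1]
    s=n@(t-a)/(n@(b-a));X=a+s*(b-a);return R.T@(X-t)
q=shot('side')
print('near',plane(q,148,137.2),'far',plane(q,222,114.4),'tool coords')
p=shot('wrist')
for u,v in[(250,331),(249,0),(248,100)]:print('w',plane(p,u,v))
for d in viewer.trace(p,'set_rod_center')[:1]:
    m=np.argwhere(d['pixels'])[:,::-1]
    W=np.array([onz(p,u,v,.047)[:2] for u,v in m],np.float32)
    l=cv2.fitLine(W,cv2.DIST_HUBER,0,.01,.01).ravel();print(d['score'],d['rect'],l,np.degrees(np.arctan2(l[1],l[0])))
    c,s,a=cv2.minAreaRect(W*1000);print(c,s,a)
# tray: outer corners of near wall top
for u,v in[(236,82),(437,86),(308,81),(365,83),(404,268)]:print('tray',onz(p,u,v,.052))
im=cv2.resize(p['pixels'][60:120,220:450],None,fx=3.4,fy=3.4,interpolation=3);save(dict(pixels=im),'n3')
E
```

```text
go [ 0.0377  0.3175 -0.0226  0.0005] at [0.5271 0.2381 0.1756] yaw 170.65 t 7.3 w 0.007555635425696839 F [ 0.3  0.5 -0.3] 58.96498739719391
near [ 0.121  -0.     -0.0089] far [-0.1145 -0.     -0.0071] tool coords
w [-0.0422 -0.     -0.0148]
w [ 0.1571 -0.      0.1384]
w [ 0.0726 -0.     -0.0768]
0.78 [365.3, 49.9, 411.0, 290.1] [ 0.9843 -0.1763  0.5334  0.3681] -10.15557
(546.9956665039062, 365.6850891113281) (12.30960464477539, 231.6944122314453) 79.89057159423828
tray [0.4346 0.2415 0.052 ]
tray [0.4664 0.4102 0.052 ]
tray [0.4441 0.3021 0.052 ]
tray [0.4538 0.3497 0.052 ]
tray [0.6382 0.3783 0.052 ]
```

View pics/n3.png

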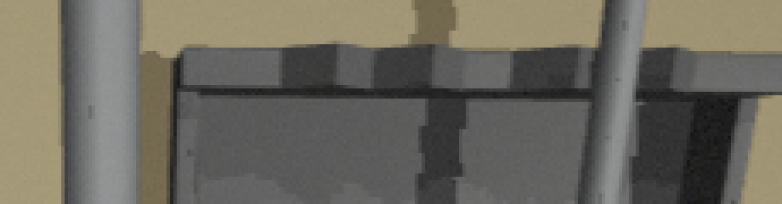

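```bash
python3 -c "
from h import *
go(.5347,.307,.085,169.8)"
```

```text
go [0.026  0.3547 0.4577 0.0068] at [0.5281 0.2363 0.1766] yaw 170.42 t 7.45 w 0.007697033241522184 F [-0.7 -0.1 -0.4] 58.965362906455994
```

Emit:
{"method": "play_rows", "body": {"commands": [[[1,0.026,0.15,0,0.007],[1,0.026,0.3,0,0.007],[1,0.026,0.355,0.1,0.007],[1,0.026,0.355,0.25,0.007],[1,0.026,0.355,0.4,0.007],[1,0.026,0.355,0.457,0.007],[1,0.026,0.355,0.457,0.007],[1,0.026,0.355,0.457,0.007],[1,0.026,0.355,0.457,0.007]]]}}

```text
clock: 8.2
tcp_pos: [0.5361, 0.3092, 0.0877]
orientation: [0.277, 3.127, 0.002]
contact_force: [-0.7, -0.0, -0.6]
grip_width: 0.0076
gripper_force: 59.0
```

```bash
python3 - <<'E'
from h import *
np.set_printoptions(precision=4,suppress=True)
go(.5347,.307,.038,169.8)
p=shot('wrist');
for d in viewer.trace(p,'set_rod_center')[:1]:
    m=np.argwhere(d['pixels'])[:,::-1]
    W=np.array([onz(p,u,v,.047)[:2] for u,v in m],np.float32)
    l=cv2.fitLine(W,cv2.DIST_HUBER,0,.01,.01).ravel();a=np.arctan2(l[1],l[0]);print(d['score'],d['rect'],l,np.degrees(a))
    n=np.array([-np.sin(a),np.cos(a)]);t=np.array(get_obs()['tcp_pos'])[:2];print('dist tcp to set line',n@(l[2:]-t))
q=shot('side')
A=cv2.resize(p['pixels'][0:250,180:480],(480,400));B=cv2.resize(q['pixels'][80:220,120:232],(320,400),interpolation=3)
save(dict(pixels=np.hstack([A,B])),'w4')
E
```

```text
go [ 0.0055 -0.0126  0.2484  0.0008] at [0.5361 0.3092 0.0877] yaw 169.87 t 8.2 w 0.00759068626964292 F [-0.7 -0.  -0.6] 58.99829149246216
0.7 [321.1, 24.6, 360.2, 273.8] [ 0.984  -0.1783  0.5002  0.374 ] -10.269366
dist tcp to set line 0.05688829783563915
```

View pics/w4.png

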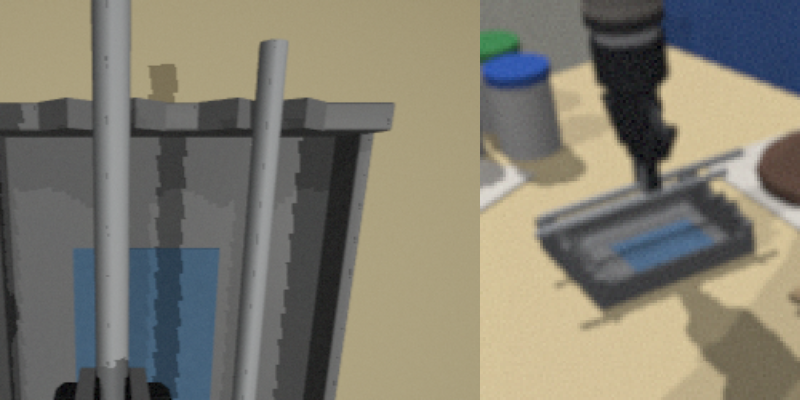

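Emit:
{"method": "play_rows", "body": {"commands": [[[1,0.005,-0.014,0.06,0],[1,0.005,-0.014,0.12,0],[1,0.005,-0.014,0.17,0],[1,0.005,-0.014,0.21,0],[1,0.005,-0.014,0.235,0],[1,0.005,-0.014,0.25,0],[1,0.005,-0.014,0.25,0],[1,0.005,-0.014,0.25,0]]]}}

```text
clock: 9.02
tcp_pos: [0.5327, 0.3062, 0.0375]
orientation: [-0.276, -3.128, 0.001]
contact_force: [-8.3, -4.9, 18.9]
grip_width: 0.0069
gripper_force: 61.2
```

```bash
python3 - <<'E'
from h import *
np.set_printoptions(precision=4,suppress=True)
go(.5347,.307,.038,169.8)
p=shot('wrist');save(p,'w5');T=np.array(get_obs()['tcp_pos'])
L=viewer.trace(p,'tray')
for d in L[:1]: print(d['score'],d['rect'],onz(p,242,d['rect'][1],.05),onz(p,d['rect'][2],d['rect'][1],.05))
E
```

```text
go [-0.0093  0.0058 -0.0023  0.0013] at [0.5327 0.3062 0.0375] yaw 169.92 t 9.0167 w 0.006947666204088715 F [-8.3 -4.9 18.9] 61.19673013687134
0.86 [137.6, 46.4, 500.0, 332.9] [0.4385 0.3211 0.05  ] [0.457  0.4237 0.05  ]
```

Emit:
{"method": "play_rows", "body": {"commands": [[[0.4,0,0,0,0],[0.4,0,0,0,0],[0.4,0,0,0,0],[0.4,0,0,0,0],[0.4,0,0,0,0],[0.4,0,0,-0.15,0],[0.4,0,0,-0.3,0],[0.4,0,0,-0.5,0],[0.4,0,0,-0.7,0],[0.4,0,0,-0.7,0],[0.4,0,0,-0.7,0]]]}}

```text
clock: 10.03
tcp_pos: [0.5348, 0.3078, 0.1786]
orientation: [0.275, 3.125, 0.006]
contact_force: [0.6, -0.5, -0.8]
grip_width: 0.0257
gripper_force: 0.0
```

```bash
python3 - <<'E'
from h import *
np.set_printoptions(precision=4,suppress=True)
go(.49,-.0,.18,169.8)
p=shot('wrist');q=shot('side')
for t in('rod','set_rod_center'):
  for d in viewer.trace(p,t)[:2]:
    m=np.argwhere(d['pixels'])[:,::-1]
    W=np.array([onz(p,u,v,.047)[:2] for u,v in m],np.float32)
    l=cv2.fitLine(W,cv2.DIST_HUBER,0,.01,.01).ravel();a=np.arctan2(l[1],l[0]);c,s,_=cv2.minAreaRect(W*1000)
    print(t,d['score'],d['rect'],l,np.degrees(a),c,s)
A=cv2.resize(p['pixels'],(480,360));B=cv2.resize(q['pixels'][80:206,120:232],(320,360),interpolation=3)
save(dict(pixels=np.hstack([A,B])),'w6')
E
```

```text
go [-0.0481 -1.5543 -0.0132  0.0016] at [0.5348 0.3078 0.1786] yaw 169.94 t 10.0333 w 0.025689768140203694 F [ 0.6 -0.5 -0.8] 0.0
rod 0.62 [191.2, 75.7, 371.1, 275.0] [0.9774 0.2114 0.537  0.343 ] 12.203955 (540.5094604492188, 336.28692626953125) (156.41461181640625, 193.20993041992188)
rod 0.58 [243.0, 40.9, 254.3, 287.6] [ 0.9839 -0.1789  0.5145  0.3102] -10.303175 (531.2734985351562, 306.95068359375) (10.386034965515137, 242.75938415527344)
set_rod_center 0.57 [302.3, 56.5, 321.4, 254.6] [ 0.9846 -0.175   0.5147  0.3713] -10.079013 (524.9719848632812, 369.3865051269531) (11.933255195617676, 186.72129821777344)
```

View pics/w6.png

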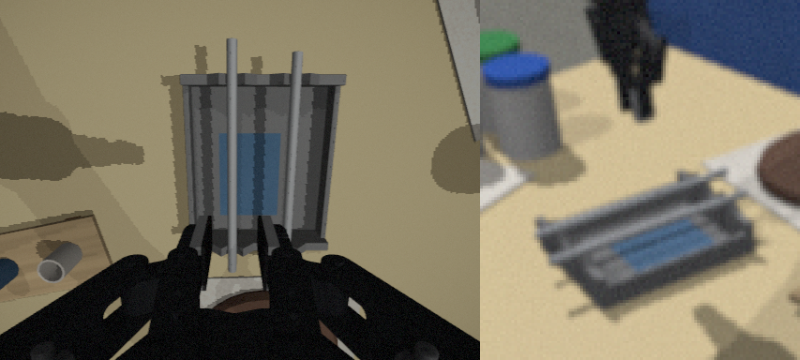

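The rod is seated, parallel to the other one and 60.1 mm from it. In the left panel it runs from (232,40) to (232,270). Next, the tongs.

Emit:
{"method": "play_rows", "body": {"commands": [[[0.4,-0.04,-0.2,0,0],[0.4,-0.04,-0.4,0,0],[-1,-0.04,-0.6,0,0],[-1,-0.04,-0.8,0,0],[-1,-0.04,-0.836,0,0]]]}}

```text
clock: 10.65
tcp_pos: [0.5098, 0.1323, 0.1744]
orientation: [-0.288, -3.125, 0.008]
contact_force: [-0.8, -0.4, 0.6]
grip_width: 0.0615
gripper_force: 0.0
```

Emit:
{"method": "play_rows", "body": {"commands": [[[-1,-0.04,-0.2,0,0],[-1,-0.04,-0.4,0,0],[-1,-0.04,-0.6,0,0],[-1,-0.04,-0.8,0,0],[-1,-0.04,-0.836,0,0]]]}}

```text
clock: 11.07
tcp_pos: [0.488, -0.0325, 0.1749]
orientation: [-0.289, -3.125, 0.005]
contact_force: [0.6, -0.3, 0.1]
grip_width: 0.0852
gripper_force: 0.0
```

Emit:
{"method": "play_rows", "body": {"commands": [[[-1,-0.04,-0.2,0,-0.07],[-1,-0.04,-0.4,0,-0.07],[-1,-0.04,-0.6,0,-0.07],[-1,-0.04,-0.75,0,-0.07],[-1,-0.04,-0.836,0,-0.07],[-1,-0.04,-0.836,0,-0.07],[-1,-0.04,-0.836,0,-0.07]]]}}

```text
clock: 11.65
tcp_pos: [0.4685, -0.1918, 0.1749]
orientation: [-0.107, -3.138, -0.0]
contact_force: [-0.2, 0.8, -0.3]
grip_width: 0.085
gripper_force: 0.0
```

```bash
python3 - <<'E'
from h import *
np.set_printoptions(precision=4,suppress=True)
go(.47,-.19,.05,176.3)
p=shot('wrist');save(p,'w7')
for t in('left_arm','right_arm','cup'):
  for d in viewer.trace(p,t)[:1]:
    m=np.argwhere(d['pixels']);hsv=cv2.cvtColor(p['pixels'],cv2.COLOR_RGB2HSV)
    s=d['pixels']&(hsv[...,1]>150)&((hsv[...,0]<10)|(hsv[...,0]>170));k=np.argwhere(s)
    c=k.mean(0)[::-1] if len(k) else None
    print(t,d['score'],d['rect'],m.mean(0)[::-1],len(m),'red',c,len(k))
    z=.036 if t!='cup' else .06
    if c is not None:print(onz(p,*c,z))
E
```

```text
go [-0.008   0.0095  0.6247 -0.0022] at [ 0.4685 -0.1918  0.1749] yaw 176.1 t 11.65 w 0.08498591549770516 F [-0.2  0.8 -0.3] 0.0
left_arm 0.46 [219.6, 92.2, 282.6, 273.4] [251.6722 174.2628] 1678 red [251.1983 186.2746] 721
[ 0.4723 -0.1894  0.036 ]
right_arm 0.56 [217.2, 93.8, 241.0, 274.0] [230.0302 187.5335] 761 red [230.1138 185.794 ] 369
[ 0.4703 -0.2102  0.036 ]
```

View pics/w7.png

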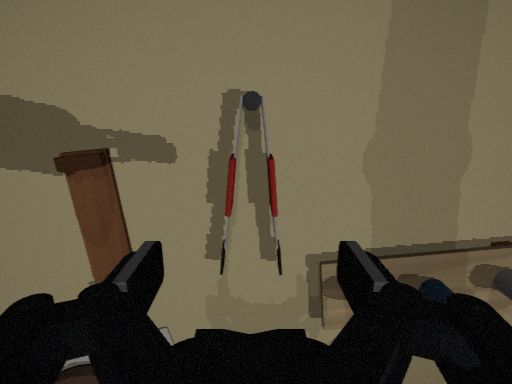

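```bash
python3 - <<'E'
from h import *
np.set_printoptions(precision=4,suppress=True)
p=shot('wrist')
hsv=cv2.cvtColor(p['pixels'],cv2.COLOR_RGB2HSV)
m=((hsv[...,1]>150)&((hsv[...,0]<10)|(hsv[...,0]>170))).astype(np.uint8);m[:,:200]=0;m[:,310:]=0;m[:130]=0;m[230:]=0
x,y,w,h=cv2.boundingRect(m);print(x,y,w,h)
S=onz(p,x+w/2,y+h/2,.03);print('sleeve',S, onz(p,x,y+h/2,.036)-onz(p,x+w,y+h/2,.036))
a=onz(p,252,101,.025);b=onz(p,250.5,258,.024);print(a,b,np.degrees(np.arctan2(*(b-a)[1::-1])),np.linalg.norm(b-a))
yaw=np.degrees(np.arctan2(*(b-a)[1::-1]))+180
go(S[0],S[1],.008,yaw)
E
```

```text
223 153 52 63
sleeve [ 0.4732 -0.1894  0.03  ] [-0.0033 -0.0514  0.    ]
[ 0.3927 -0.1812  0.025 ] [ 0.5593 -0.1933  0.024 ] -4.166583398912643 0.16695728970972462
go [-0.0185  0.0029  0.8379  0.0062] at [ 0.4696 -0.1898  0.1756] yaw 176.39 t 11.9 w 0.085430973320757 F [ 0.9 -0.3  0.1] 0.0
```

Emit:
{"method": "play_rows", "body": {"commands": [[[-1,-0.024,0.004,0.2,0.006],[-1,-0.024,0.004,0.4,0.006],[-1,-0.024,0.004,0.58,0.006],[-1,-0.024,0.004,0.72,0.006],[-1,-0.024,0.004,0.8,0.006],[-1,-0.024,0.004,0.83,0.006],[-1,-0.024,0.004,0.83,0.006],[-0.04,-0.024,0.004,0.83,0.006],[-0.04,-0.024,0.004,0.83,0.006],[-0.04,-0.024,0.004,0.83,0.006],[-0.04,-0.024,0.004,0.83,0.006],[-0.04,-0.024,0.004,0.83,0.006]]], "grip_force": 40}}

```text
clock: 12.9
tcp_pos: [0.4755, -0.1912, 0.0115]
orientation: [0.118, 3.136, -0.001]
contact_force: [-0.9, 0.4, 6.6]
grip_width: 0.0445
gripper_force: 8.2
```

Emit:
{"method": "play_rows", "body": {"commands": [[[-0.04,0,0,0,0],[-0.04,0,0,-0.05,0],[-0.04,0,0,-0.15,0],[-0.04,0,0,-0.3,0],[-0.04,0,0,-0.5,0],[-0.04,0,0,-0.6,0],[-0.04,0,0,-0.6,0],[-0.04,0,0,-0.6,0]]]}}

```text
clock: 13.57
tcp_pos: [0.4749, -0.1908, 0.1317]
orientation: [0.117, 3.136, 0.0]
contact_force: [0.2, 0.5, -1.0]
grip_width: 0.0443
gripper_force: 6.6
```

```bash
python3 - <<'E'
from h import *
np.set_printoptions(precision=4,suppress=True)
go(.5,-.1,.13,180)
p=shot('wrist');q=shot('side')
A=cv2.resize(p['pixels'],(480,360));B=cv2.resize(q['pixels'][150:276,220:332],(320,360),interpolation=3)
save(dict(pixels=np.hstack([A,B])),'w8');save(p,'w8w');save(q,'w8s')
E
```

```text
go [-0.0911  0.4623  0.0088 -0.0476] at [ 0.4749 -0.1908  0.1317] yaw 175.71 t 13.5667 w 0.04425845147733165 F [ 0.2  0.5 -1. ] 6.63568896765355
```

View pics/w8.png

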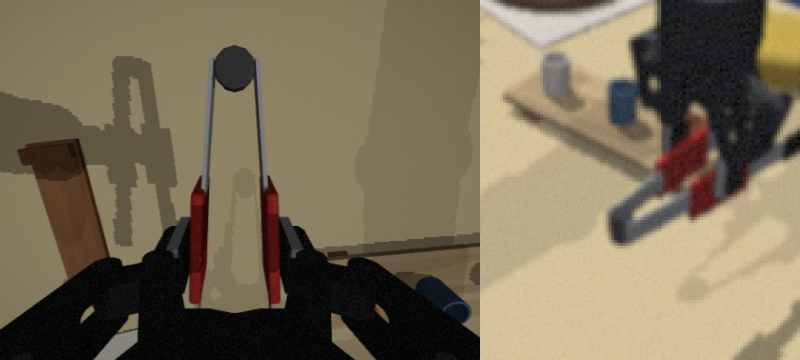

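```bash
python3 - <<'E'
from h import *
np.set_printoptions(precision=4,suppress=True)
o=get_obs();R=cv2.Rodrigues(np.array(o['orientation'],float))[0];t=np.array(o['tcp_pos'])
p=shot('wrist');q=shot('side');s=shot('top')
a=onz(q,269.7,230.5,0);b=onz(q,269.7,230.5,.3);n=R[:,1];k=n@(t-a)/(n@(b-a));print('pivot side, tool',R.T@(a+k*(b-a)-t))
print('pivot top expected px',proj(p,t+R@[.085,0,-.0065-.012]),'measured 249.6 72.5')
for nm in('cup','blue_cup_center','white_cup_center'):
    for c,z in((q,.04),(s,.05)):
        for d in viewer.trace(c,nm)[:2]:
            r_=d['rect'];print(nm,round(d['score'],2),[int(v) for v in r_],onz(c,(r_[0]+r_[2])/2,(r_[1]+r_[3])/2,z))
E
```

```text
pivot side, tool [ 0.0827 -0.      0.0015]
pivot top expected px (np.float64(246.11293129690375), np.float64(71.63012222508966)) measured 249.6 72.5
cup 0.48 [138, 139, 215, 185] [0.5168 0.3033 0.04  ]
cup 0.46 [290, 188, 297, 199] [ 0.6259 -0.0686  0.04  ]
cup 0.52 [274, 155, 284, 169] [ 0.6006 -0.083   0.05  ]
blue_cup_center 0.46 [263, 176, 277, 193] [0.6138 0.0062 0.04  ]
blue_cup_center 0.7 [90, 151, 165, 223] [0.5267 0.3283 0.05  ]
blue_cup_center 0.49 [241, 150, 250, 168] [0.608  0.0092 0.05  ]
white_cup_center 0.72 [89, 145, 165, 220] [0.5385 0.3287 0.05  ]
```

Emit:
{"method": "play_rows", "body": {"commands": [[[-0.04,0,-0.15,-0.15,-0.048],[-0.04,0,-0.3,-0.3,-0.048],[-0.04,0,-0.45,-0.4,-0.048],[-0.04,0,-0.45,-0.4,-0.048],[-0.04,0,-0.45,-0.4,-0.048]]]}}

```text
clock: 14.53
tcp_pos: [0.4674, -0.2831, 0.2113]
orientation: [0.006, 3.139, -0.003]
contact_force: [0.1, 1.1, -1.9]
grip_width: 0.0446
gripper_force: 6.6
```

```bash
cat >> h.py <<'E'
from scipy.optimize import least_squares
th=np.linspace(0,2*np.pi,40)
def cyl(p,rect,x0,zb=.02):
    f=lambda X:np.array([proj(p,[X[0]+.015*np.cos(a),X[1]+.015*np.sin(a),z]) for a in th for z in(zb,zb+.04)])
    def e(X):
        k=f(X);return np.r_[k.min(0),k.max(0)]-np.array(rect)
    s=least_squares(e,x0);return s.x,np.abs(s.fun).max()
E
python3 - <<'E'
from h import *
np.set_printoptions(precision=4,suppress=True)
go(.5,-.1,.13,180)
c={k:shot(k) for k in('wrist','side','top')}
save(c['wrist'],'w9')
for nm,x0 in(('cup',(.608,-.079)),('blue_cup_center',(.61,.007)),('white_cup_center',(.604,.092))):
    for k,p in c.items():
        for d in viewer.trace(p,nm)[:2]:
            x,e=cyl(p,d['rect'],x0)
            if np.hypot(*(x-x0))<.03: print(nm,k,round(d['score'],2),d['rect'],x,e)
E
```

```text
go [-0.1584  0.917   0.4052 -0.0024] at [ 0.4674 -0.2831  0.2113] yaw 179.79 t 14.5333 w 0.04458880647250834 F [ 0.1  1.1 -1.9] 6.634710605721921
cup wrist 0.57 [401.9, 270.2, 441.9, 305.6] [ 0.6095 -0.0735] 2.5865620091992128
cup side 0.71 [287.6, 187.2, 297.6, 208.7] [ 0.6075 -0.078 ] 1.457072275667855
cup top 0.5 [272.5, 156.4, 288.9, 168.2] [ 0.6037 -0.0871] 2.302827369740669
blue_cup_center wrist 0.86 [465.0, 270.4, 512.0, 310.0] [0.6132 0.0085] 1.737285058426778
blue_cup_center side 0.64 [266.0, 175.9, 273.9, 191.6] [0.6185 0.0119] 1.4342977877701628
blue_cup_center top 0.66 [241.9, 150.4, 252.3, 165.0] [0.616  0.0058] 0.2960703765779158
white_cup_center side 0.71 [242.5, 167.7, 248.0, 182.0] [0.6058 0.0962] 2.5687821441640892
```

```bash
python3 - <<'E'
from h import *
np.set_printoptions(precision=4,suppress=True)
c={k:shot(k) for k in('wrist','side')}
for k,(x0,y0,x1,y1) in (('wrist',(385,250,460,325)),('side',(280,178,305,216))):
    p=c[k];I=p['pixels'][y0:y1,x0:x1].astype(np.float32)
    rg=I[...,0]/(I[...,1]+1)
    print(k,np.percentile(rg,[10,50,80,90,95]))
    for th_ in(1.5,1.7,1.9):
        m=(rg>th_).astype(np.uint8);m=cv2.morphologyEx(m,cv2.MORPH_OPEN,np.ones((2,2)))
        n,l,s,_=cv2.connectedComponentsWithStats(m);
        if n<2: continue
        i=1+s[1:,4].argmax();b=s[i];R=[b[0]+x0,b[1]+y0,b[0]+b[2]+x0,b[1]+b[3]+y0]
        print(th_,R,b[4],*cyl(p,R,(.608,-.079)))
E
```

```text
wrist [0.5    1.1458 1.2    1.7122 2.    ]
1.5 [np.int32(401), np.int32(273), np.int32(439), np.int32(306)] 474 [ 0.6093 -0.0728] 3.899010161315516
1.7 [np.int32(401), np.int32(274), np.int32(416), np.int32(283)] 57 [ 0.594  -0.0899] 15.67465713126444
1.9 [np.int32(427), np.int32(297), np.int32(430), np.int32(300)] 9 [ 0.6223 -0.0614] 21.307958264425906
side [1.0814 1.1384 1.1981 1.5273 1.5932]
1.5 [np.int32(290), np.int32(192), np.int32(299), np.int32(207)] 107 [ 0.6058 -0.0857] 1.9661489421527847
```

Emit:
{"method": "play_rows", "body": {"commands": [[[-0.04,-0.2,0,0,0],[-0.04,-0.4,-0.1,0,0],[-0.04,-0.5,-0.1,0,0],[-0.04,-0.5,-0.1,0,0],[-0.04,-0.5,-0.1,0,0]]]}}

```text
clock: 15.65
tcp_pos: [0.5683, -0.3002, 0.2091]
orientation: [0.003, -3.141, 0.0]
contact_force: [-0.2, -0.0, -0.2]
grip_width: 0.0447
gripper_force: 6.6
```

```bash
python3 - <<'E'
from h import *
np.set_printoptions(precision=4,suppress=True)
go(.5,-.1,.13,180)
p=shot('wrist')
print('exp',proj(p,[.608,-.079,.04]))
for nm,x0 in(('cup',(.608,-.079)),('blue_cup_center',(.61,.007))):
    for d in viewer.trace(p,nm)[:2]: print(nm,round(d['score'],2),d['rect'],*cyl(p,d['rect'],x0))
    if nm=='cup': 
        f=np.array([proj(p,[.608+.015*np.cos(a),-.079+.015*np.sin(a),z]) for a in th for z in(.02,.06)]);print('exp rect',f.min(0),f.max(0))
    for X in ([.5624,-.12,.02],): pass
I=p['pixels'].astype(np.float32);rg=I[...,0]/(I[...,1]+1);m=(rg>1.45).astype(np.uint8);m=cv2.morphologyEx(m,cv2.MORPH_OPEN,np.ones((3,3)))
n,l,s,_=cv2.connectedComponentsWithStats(m)
for b in s[1:]:
    if b[4]>80: print(b)
E
```

```text
go [0.3393 1.0017 0.3959 0.0011] at [ 0.5683 -0.3002  0.2091] yaw 180.1 t 15.65 w 0.04473655836629691 F [-0.2 -0.  -0.2] 6.638210245873779
exp (np.float64(445.57932494936824), np.float64(210.20313552758773))
cup 0.9 [426.5, 195.4, 473.0, 233.4] [ 0.612  -0.0754] 1.9600557997734995
exp rect [422.0654 192.4703] [472.1284 229.6692]
blue_cup_center 0.69 [499.4, 197.7, 511.6, 224.8] [ 0.6088 -0.015 ] 23.71984798164283
[  0  17  35  25 427]
[164  41  49  50 590]
[196  42  12  21 163]
[187  95  19  13 115]
[172 102  26  41 363]
[200 111  16  18 189]
[186 138  21  35 240]
[ 201  167   22  157 2360]
[ 278  192   22  133 2172]
[ 427  196   47   36 1115]
```

Emit:
{"method": "play_rows", "body": {"commands": [[[-0.04,0.15,0.12,0,0],[-0.04,0.3,0.25,0,0],[-0.04,0.4,0.4,0,0],[-0.04,0.49,0.55,0,0],[-0.04,0.49,0.7,0,0],[-0.04,0.49,0.85,0,0],[-0.04,0.49,0.95,0,0],[-0.04,0.49,1,0,0],[-0.04,0.49,1,0,0],[-0.04,0.49,1,0,0]]]}}

```text
clock: 16.63
tcp_pos: [0.4689, -0.1014, 0.2101]
orientation: [-0.001, 3.141, -0.0]
contact_force: [0.6, 0.3, -0.9]
grip_width: 0.0447
gripper_force: 6.6
```

```bash
python3 -c "
from h import *
go(.472,-.077,.037,180)"
```

```text
go [-1.500e-02  1.222e-01  8.656e-01  2.000e-04] at [ 0.4689 -0.1014  0.2101] yaw 180.02 t 16.6333 w 0.0446826938637039 F [ 0.6  0.3 -0.9] 6.6360878554405645
```

Emit:
{"method": "play_rows", "body": {"commands": [[[-0.04,-0.01,0.06,0.1,0],[-0.04,-0.01,0.12,0.25,0],[-0.04,-0.01,0.12,0.4,0],[-0.04,-0.01,0.12,0.55,0],[-0.04,-0.01,0.12,0.7,0],[-0.04,-0.01,0.12,0.8,0],[-0.04,-0.01,0.12,0.865,0],[-0.04,-0.01,0.12,0.865,0],[-0.04,-0.01,0.12,0.865,0],[-0.04,-0.01,0.12,0.865,0]]]}}

```text
clock: 17.47
tcp_pos: [0.4719, -0.078, 0.0377]
orientation: [0.002, 3.14, -0.001]
contact_force: [-0.1, -0.6, -1.3]
grip_width: 0.0446
gripper_force: 6.6
```

```bash
python3 - <<'E'
from h import *
np.set_printoptions(precision=4,suppress=True)
go(.525,-.077,.037,180)
q=shot('side')
for nm,x0 in(('cup',(.608,-.079)),('blue_cup_center',(.61,.007))):
    for d in viewer.trace(q,nm)[:1]: print(nm,round(d['score'],2),d['rect'],*cyl(q,d['rect'],x0))
for nm in('left_arm','right_arm'):
    for d in viewer.trace(q,nm)[:1]:print(nm,round(d['score'],2),d['rect'])
t=np.array(get_obs()['tcp_pos'])
print('jaw exp L,R bottoms/tops front',[np.round(proj(q,t+[.101,s,h]),1) for s in(.0265,-.0265) for h in(-.005,.019)],'pivot',proj(q,t+[-.09,0,.0065]))
print('cup exp',proj(q,[.61,-.077,.04]))
E
```

```text
go [-0.2654  0.0051  0.0037 -0.0009] at [ 0.4719 -0.078   0.0377] yaw 179.92 t 17.4667 w 0.04455850910591564 F [-0.1 -0.6 -1.3] 6.636977468733676
cup 0.69 [290.7, 188.3, 298.6, 205.0] [ 0.6161 -0.0781] 2.0191228651289066
blue_cup_center 0.3 [231.5, 179.9, 317.1, 220.0] [ 0.5652 -0.0514] 37.48446005918362
left_arm 0.82 [234.0, 206.0, 264.9, 232.8]
right_arm 0.83 [235.3, 203.3, 291.1, 247.8]
jaw exp L,R bottoms/tops front [array([276.2, 201.7]), array([276.4, 194.5]), array([291.8, 209.9]), array([292.2, 202.6])] pivot (np.float64(231.98068004213877), np.float64(239.1066964859478))
cup exp (np.float64(292.8125266106996), np.float64(197.40786805161312))
```

Emit:
{"method": "play_rows", "body": {"commands": [[[-0.04,-0.05,0,0,0],[-0.04,-0.1,0,0,0],[-0.04,-0.15,0,0,0],[-0.04,-0.2,0,0,0],[-0.04,-0.24,0,0,0],[-0.04,-0.275,0,0,0],[-0.04,-0.275,0,0,0],[-0.04,-0.275,0,0,0]]]}}

```text
clock: 18.38
tcp_pos: [0.5264, -0.0766, 0.0367]
orientation: [0.001, -3.141, 0.0]
contact_force: [-0.1, 0.2, -0.6]
grip_width: 0.0445
gripper_force: 6.6
```

```bash
python3 - <<'E'
from h import *
np.set_printoptions(precision=4,suppress=True)
go(.525,-.077,.037,180)
q=shot('side')
for nm in('cup',):
    for d in viewer.trace(q,nm)[:2]: print(nm,round(d['score'],2),d['rect'],*cyl(q,d['rect'],(.608,-.079)))
for nm in('left_arm','right_arm'):
    for d in viewer.trace(q,nm)[:1]:print(nm,round(d['score'],2),d['rect'])
E
```

```text
go [ 0.007  -0.0022 -0.0015  0.0003] at [ 0.5264 -0.0766  0.0367] yaw 180.03 t 18.3833 w 0.0444789423640438 F [-0.1  0.2 -0.6] 6.637752000242472
cup 0.64 [249.1, 194.4, 279.1, 223.2] [ 0.5204 -0.0535] 9.141178995026479
cup 0.22 [244.2, 194.9, 305.6, 232.7] [ 0.5224 -0.0893] 24.96278699991774
left_arm 0.63 [247.1, 195.9, 278.0, 225.0]
right_arm 0.6 [250.2, 193.4, 307.1, 235.6]
```

Emit:
{"method": "play_rows", "body": {"commands": [[[0.05,0,0,0,0],[0.1,0,0,0,0],[0.15,0,0,0,0],[0.2,0,0,0,0],[0.3,0,0,0,0],[0.4,0,0,0,0],[0.5,0,0,0,0],[0.5,0,0,0,0],[0.5,0,0,0,0]]], "grip_force": 40}}

```text
clock: 19.33
tcp_pos: [0.5262, -0.0766, 0.0369]
orientation: [0.001, -3.142, -0.0]
contact_force: [-0.3, 0.2, 0.8]
grip_width: 0.032
gripper_force: 41.7
```

Emit:
{"method": "play_rows", "body": {"commands": [[[0.5,0,0,-0.03,0],[0.5,0,0,-0.08,0],[0.5,0,0,-0.15,0],[0.5,0,0,-0.25,0],[0.5,0,0,-0.36,0],[0.5,0,0,-0.48,0],[0.5,0,0,-0.58,0],[0.5,0,0,-0.63,0],[0.5,0,0,-0.65,0],[0.5,0,0,-0.65,0],[0.5,0,0,-0.65,0],[0.5,0,0,-0.65,0]]]}}

```text
clock: 20.33
tcp_pos: [0.5254, -0.0764, 0.1657]
orientation: [0.001, -3.139, 0.0]
contact_force: [-0.3, 0.3, -1.1]
grip_width: 0.0323
gripper_force: 41.6
```

```bash
python3 - <<'E'
from h import *
np.set_printoptions(precision=4,suppress=True)
go(.452,.3365,.15,180)
q=shot('side');t=np.array(get_obs()['tcp_pos'])
for d in viewer.trace(q,'cup')[:3]: print('cup',round(d['score'],2),d['rect'])
print('exp held',proj(q,t+[.084,0,.005]),'on board',proj(q,[.61,-.077,.04]))
for z in(.05,.168):
  x,y=map(int,proj(q,[.61,-.077,z-.01]));print(z,q['pixels'][y-6:y+8:3,x-6:x+8:3].tolist())
E
```

```text
go [0.3655 2.0649 0.0791 0.0003] at [ 0.5254 -0.0764  0.1657] yaw 180.03 t 20.3333 w 0.03233497355335967 F [-0.3  0.3 -1.1] 41.57115340232849
exp held (np.float64(294.83289311712474), np.float64(155.10954718668518)) on board (np.float64(292.8125266106996), np.float64(197.40786805161312))
0.05 [[[186, 161, 126], [175, 153, 119], [173, 152, 122], [180, 160, 128], [197, 180, 144]], [[199, 172, 134], [185, 161, 127], [166, 145, 113], [162, 140, 110], [179, 158, 125]], [[185, 161, 127], [170, 148, 116], [177, 152, 118], [192, 166, 129], [186, 162, 125]], [[182, 157, 120], [173, 151, 118], [189, 165, 129], [195, 168, 133], [196, 172, 132]], [[174, 151, 118], [187, 162, 127], [188, 164, 127], [179, 154, 120], [172, 151, 117]]]
0.168 [[[30, 32, 35], [21, 24, 31], [41, 23, 17], [87, 51, 38], [69, 47, 40]], [[36, 35, 36], [34, 34, 33], [86, 70, 67], [49, 37, 34], [22, 15, 23]], [[50, 50, 54], [83, 83, 84], [90, 90, 92], [30, 28, 31], [25, 19, 24]], [[93, 92, 94], [79, 81, 86], [80, 81, 82], [29, 24, 25], [130, 117, 91]], [[83, 84, 86], [95, 94, 90], [111, 96, 82], [120, 102, 81], [199, 183, 144]]]
```

Emit:
{"method": "play_rows", "body": {"commands": [[[0.5,0.02,0.08,0,0],[0.5,0.04,0.2,0,0],[0.5,0.07,0.34,0,0],[0.5,0.1,0.48,0,0],[0.5,0.12,0.62,0,0],[0.5,0.14,0.76,0,0],[0.5,0.17,0.9,0,0],[0.5,0.18,1,0,0]]]}}

```text
clock: 21.1
tcp_pos: [0.4888, 0.126, 0.1661]
orientation: [0.004, -3.14, -0.0]
contact_force: [1.0, 1.1, -1.0]
grip_width: 0.0326
gripper_force: 41.6
```

Emit:
{"method": "play_rows", "body": {"commands": [[[0.5,0.02,0.14,0,0],[0.5,0.05,0.28,0,0],[0.5,0.08,0.42,0,0],[0.5,0.1,0.56,0,0],[0.5,0.13,0.7,0,0],[0.5,0.15,0.84,0,0],[0.5,0.17,0.94,0,0],[0.5,0.18,1,0,0],[0.5,0.18,1,0,0],[0.5,0.18,1,0,0],[0.5,0.18,1,0,0]]]}}

```text
clock: 22.02
tcp_pos: [0.4546, 0.3214, 0.1665]
orientation: [-0.003, -3.141, 0.002]
contact_force: [0.0, -0.1, -1.7]
grip_width: 0.0327
gripper_force: 41.6
```

```bash
python3 - <<'E'
from h import *
np.set_printoptions(precision=4,suppress=True)
go(.452,.3365,.16,180)
q=shot('side');t=np.array(get_obs()['tcp_pos']);save(q,'fin')
for d in viewer.trace(q,'cup')[:3]: print('cup',round(d['score'],2),d['rect'])
c=t+[.084,0,.0035]
f=np.array([proj(q,c+[.015*np.cos(a),.015*np.sin(a),z]) for a in th for z in(-.02,.02)]);print('exp rect',f.min(0),f.max(0))
for nm,x0 in(('blue_cup_center',(.61,.007)),('white_cup_center',(.604,.092))):
    for d in viewer.trace(q,nm)[:1]: print(nm,round(d['score'],2),d['rect'],*cyl(q,d['rect'],x0))
for nm in('rod','set_rod_center'):
    for d in viewer.trace(q,nm)[:2]: print(nm,round(d['score'],2),d['rect'])
E
```

```text
go [ 0.0129  0.0756  0.0324 -0.001 ] at [0.4546 0.3214 0.1665] yaw 179.91 t 22.0167 w 0.03274754886787142 F [ 0.  -0.1 -1.7] 41.562416553497314
cup 0.58 [170.4, 110.3, 179.4, 126.2]
exp rect [167.6875 111.2751] [179.7426 128.0516]
blue_cup_center 0.45 [263.0, 175.7, 273.6, 193.7] [0.6116 0.012 ] 0.14785193854692125
white_cup_center 0.52 [243.5, 167.4, 252.4, 182.5] [0.6105 0.0898] 1.0097697680229487
rod 0.57 [148.3, 153.2, 199.0, 172.2]
set_rod_center 0.57 [140.9, 144.3, 190.7, 160.8]
set_rod_center 0.26 [141.6, 139.4, 215.6, 188.2]
```

Emit:
{"method": "play_rows", "body": {"commands": [[[0.5,0,0.04,0.01,0],[0.5,0.01,0.075,0.03,0],[0.5,0.01,0.075,0.03,0],[0.5,0.01,0.075,0.03,0],[0.5,0.01,0.075,0.03,0],[0.5,0.01,0.075,0.03,0],[0.5,0.01,0.075,0.03,0],[0.5,0.01,0.075,0.03,0]]]}}

```text
clock: 22.98
tcp_pos: [0.4522, 0.3382, 0.161]
orientation: [-0.0, 3.141, 0.0]
contact_force: [-0.2, 0.2, -1.7]
grip_width: 0.0325
gripper_force: 41.6
```

```bash
python3 - <<'E'
from h import *
go(.452,.3365,.16,180)
q=shot('side')
for d in viewer.trace(q,'cup')[:1]: print(d['score'],d['rect'])
print(r.hand_in())
E
```

```text
go [ 0.0011 -0.0086  0.005   0.    ] at [0.4522 0.3382 0.161 ] yaw 180.0 t 22.9833 w 0.03248708167978467 F [-0.2  0.2 -1.7] 41.5640652179718
the job is handed in; nothing more can be done
None
```

I handed the job in with the rod seated in the free notches and the tongs holding the terracotta cup over the tray's middle at about 16 cm; the hand-in returned no verdict, the last cup check before it found nothing (one move earlier the cup was where expected), and I viewed 11 pictures, one over the limit of 10.

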